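# Strip the shackle from the clamped padlock and file it in the parts drawer

## Task

First pull the top drawer of the grey parts cabinet out to its stop. Then pull the steel shackle straight out of the brass padlock clamped in the vise (it is unlocked: only spring balls hold it), set it down flat, not dropped, in the drawer compartment that already holds the small spare shackle, and push the drawer fully shut. Leave the lower drawer and everything lying on the bench alone.

Things in the scene. Friction and masses are not known exactly. Their poses are not given: they have to be found in the camera images.
- drawer (a joint): How far the top drawer is pulled out of its cabinet (m): 0 fully shut, 0.17 at its stop. It may start up to 12 mm open. It slides out along its own front's direction against about 2 N of friction and stays where it is left.
- lower_drawer (a joint): How far the lower drawer is pulled out (m): 0 is shut. It looks like the top one and sits below it; it stays shut.
- drawer_handle (a point): Middle of the top drawer's handle: level round bar 11 mm thick, 121 mm long, on a stem 47 mm to either side, with 29 mm free between bar and drawer front. x points into the cabinet (pull to -x), y along the bar, z up. The bar lies 24 mm below the cabinet's top, whose edge is 45 mm behind the bar. Grey steel cabinet, 250 deep, 360 wide, 150 mm high.
- tray_front (a point): On the top drawer's inner floor, at the foot of its front wall, mid-width; moves with the drawer. x into the cabinet, y across, z up. A 4 mm wall along y = 0 parts it in two compartments, each 166 mm wide (|y| 2 to 168 mm), 212 mm long, walls 46 mm high (front panel 57 mm). At the stop x = 0 to 166 mm is open above; further back lies the cabinet top (64 mm above this floor).
- shackle_center (a point): Shackle to pull out: a level U of 10 mm round steel bar, 52 mm wide over its legs (axes at y = 21 and -21 mm), 140 g. Point: in mid-plane, between the legs, at the start 22 mm out of the lock, about 117 mm above the bench. x along the legs away from the bow, y across, z up. Bow's outside at x = -66 mm; straight legs from x = -18 mm to 50 mm (at -y) and 62 mm (at +y), grooved at 34 mm.
- lock_mouth (a point): Mid of the brass padlock's face, between its two shackle holes; x into the lock (shackle comes out to -x), y across, z up. Lock 62 wide, 34 thick, 52 mm deep, clamped flat by its sides, fixed. Its face is 6 mm proud of the vise jaws (y -71 to 71 mm, tops 15 mm above this point). The shackle resists with about 17 N until it snaps off in the first few mm, then slides at under 5 N; free after 40 mm.
- spare_center (a point): Small spare shackle: a U of 6.5 mm steel bar, 32 mm wide, 58 mm long, lying flat in one of the top drawer's two compartments (which one varies), next to the middle wall and 4 to 8 cm behind the front wall; point near its middle, 3 mm above the drawer's floor. The rest of that compartment is empty.
- small_lock_center (a point): Small brass padlock body without shackle, 34 x 40 x 18 mm, lying in the drawer's other compartment; its centre.
- dial_knob_center (a point): Chrome safe dial knob standing on the bench, round, 72 mm wide, 33 mm high; its centre. Not to be disturbed.
- tension_tool_center (a point): Black iron tension tool lying on the bench: flat bar 120 x 9 x 6 mm with a 30 mm bent end; middle of the bar. Not to be disturbed.

How it is judged:
By the outcome, as a careful person would: the job done as asked, in the order asked, and still so for the second after the job is handed in, with the robot touching nothing.
It also fails if it takes over 72 s, if anything falls off the work surface, if the arm or the gripper's body presses on something with over 40 N, if the wrist force passes 120 N, or if a joint passes its speed limit or range.

## Robot

A 6-joint arm with a two-finger parallel gripper is mounted at the origin on the work surface. World frame = base frame: x ahead of the robot, y to its left, z up, the work surface at z = 0. Lengths are in m, angles in rad, forces in N, time in s.
With the tool pointing down it reaches from about 0.15 to 0.775 m from the base axis. Payload 6.1 kg.
Tool frame: the origin (TCP) lies between the finger pads; the fingertips stand 17 mm ahead of it and the grasp point (between the pads) lies 2 mm behind it; z points along the fingers, y is the line along which they close (so a half turn about z gives the same grasp; the last joint's range is limited). The gripper opens to 85 mm and grips with 20 to 120 N. Pads are 22 mm wide; open, the fingers measure 114 mm over their backs; the gripper's body (76 mm by 85 mm) begins 54 mm behind the grasp point. The pads swing forward as they close: fully open they stand 13 mm farther back than shut.
Start: joints at [-1.349, 0.126, -0.04, 1.405, 0, 1.571], TCP at [0.115, -0.512, 0.248] pointing down, gripper open.
Joint ranges: [-2.72, 2.72], [-0.95, 1.95], [-1.27, 1.35], [-1.78, 2.02], [-1.46, 1.47], [-3.14, 3.14]. Speed limits (rad/s): [2.39, 2.39, 3.01, 3.14, 3.14, 3.14].

## Interface

Orientations are given as a unit quaternion [w, x, y, z].
In Python, from rig import robot gives the robot as it stands.
- The arm moves only by the tool servo_tool, never from a script. Its arguments are lists of equal length, an entry for each row: "turn": the turn, a rotation vector about the tool's x, y, z in rad, a list of three; "offset": the shift along the tool's x, y, z in m, a list of three; "fingers": the closure, from -1 (fully open) to 1 (shut). In form: {"turn": [[ax, ay, az], ...], "offset": [[tx, ty, tz], ...], "fingers": [fingers, ...]}. A call has 1 to 5 rows; each row is the pose to reach, as a shift and turn from the pose commanded when the call began, along the tool's axes at that moment; what a row does not reach only later rows make up. A row lasts 1/12 s, in which the tool goes at most 41.7 mm and 7.16 degrees, less where a joint would pass 70% of its speed; a pose out of reach is approached as far as the arm can. A call with a gripper value outside its range is refused whole. The fingers move at their own pace and stop on an object; "grip_force" is the grip in N (left out, the last holds). Time passes only in rows, so rows that repeat a pose let the fingers close. It gives the time, the measured TCP pose, the force, the opening and the grip force at its end, in the units of the state.
- robot.state(): the state, without advancing time (a new reading comes with each control period).
- robot.get_image(name): name is "scene" or "top" or "wrist"; returns (picture, depth): 400x640x3 uint8, blue, green, red; 400x640 float32, m along the optical axis (not along the pixel's ray), 0 where there is no reading.
- robot.camera_model(name): a dict with "intrinsics" (3x3 intrinsics, pixels), "k1" (the pictures are not rectified: a ray, as slopes to the right and down, at radius r is drawn at 1 + k1 r^2 times it, then the intrinsics apply), "T" (4x4, takes a point from camera to world coordinates). Camera axes: x right, y down, z forward; pixel columns grow to the right and rows downward; lengths in m; the calibration is good to about 2 mm. A picture is of the moment at which its call begins: read the wrist's pose just before it. camera_model takes no time and is no camera call; for the wrist camera it gives the pose at the moment of the call.
- robot.hand_in(): hands the job in; it is judged then, once.
The state is a dict: "clock": time; "joint_positions": joint angles; "qvel": joint speeds; "joint_efforts": joint torques, N m; "tool_pos": TCP position; "orientation": TCP orientation; "force": force on the tool from outside, world axes, zero at the start; "ft_torque": the same for the moment, N m; "grip_width": finger opening in m; "gripper_force": force on a finger pad.
Only numpy, scipy, OpenCV 4.12 (cv2) and the standard library are available. Lean on these libraries where they do the work, as an engineer would, in place of code of your own. Each camera call takes 0.05 s, during which the arm holds its last target. There are 200 camera calls.

## Working session

There is one attempt and no reset: what is moved stays moved. The work goes in short steps, Python scripts to look and compute and a tool call to move; the robot and the scene stay as the last step left them, time stands still between calls to the robot, and variables do not carry over. Pictures are saved under pics/ and viewed, at most 10 in all, crops included, and the job is handed in when it is done.

Besides the shell and the picture viewer there is one more tool, called after "Call:" as name(argument=value, ...) on one line, values as JSON. servo_tool: Moves the arm, as the interface text tells. Its arguments: {"type":"object","properties":{"turn":{"type":"array","items":{"type":"array","items":{"type":"number"}}},"offset":{"type":"array","items":{"type":"array","items":{"type":"number"}}},"fingers":{"type":"array","items":{"type":"number"}},"grip_force":{"type":"number"}},"required":["turn","offset","fingers"]}

```bash
ls; mkdir -p pics; cat > h.py <<'E'
import numpy as np, cv2, sys
from rig import robot
from scipy.spatial.transform import Rotation as R
def grab(n):
    m=robot.camera_model(n); p,d=robot.get_image(n); return p,d,m
def cloud(d,m):
    K=np.array(m["intrinsics"]); h,w=d.shape
    u,v=np.meshgrid(np.arange(w),np.arange(h))
    D=np.array([m["k1"],0,0,0,0],float)
    s=cv2.undistortPoints(np.stack([u,v],-1).reshape(-1,1,2).astype(float),K,D).reshape(h,w,2)
    P=np.concatenate([s*d[...,None],d[...,None]],-1); T=np.array(m["T"])
    W=P@T[:3,:3].T+T[:3,3]; W[d<=0]=np.nan
    return W
E
python3 - <<'E'
from h import *
for n in("scene","top"):
    p,d,m=grab(n); cv2.imwrite(f"pics/{n}0.png",p); np.save(f"{n}0.npy",cloud(d,m))
    print(n,m["T"][:3,3] if hasattr(m["T"],'shape') else m["T"],m["k1"])
s=robot.state(); print(s)
E
```

```text
pics
scene [ 1.0888003  -0.4325965   0.80203533] -0.02960918672014846
top [0.48999324 0.02043953 1.03985944] -0.06267861311781958
{'clock': 0.1, 'joint_positions': array([-1.34898501e+00,  1.26327387e-01, -4.04909707e-02,  1.40540308e+00,
        4.24994895e-06,  1.57078883e+00]), 'qvel': array([-0.00074984, -0.00180006,  0.00262897,  0.00090038, -0.00110015,
       -0.00029262]), 'joint_efforts': array([ 8.33087561e-04, -4.36902988e+01,  3.53606057e+01,  1.36893801e-02,
        5.42449413e-06,  1.67903750e-06]), 'tool_pos': array([ 0.11542509, -0.5118074 ,  0.24760962]), 'orientation': array([-7.08415706e-04,  9.93855601e-01,  1.10682139e-01, -7.67502325e-05]), 'force': array([-0.43311862,  0.01109209,  0.26374491]), 'ft_torque': array([-0.02826149, -0.01722382, -0.00127444]), 'gripper_force': 0.0, 'grip_width': 0.08526677647119404}
```

View pics/scene0.png

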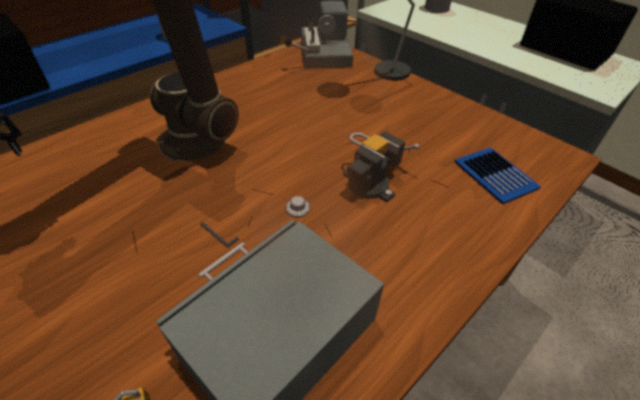

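View pics/top0.png

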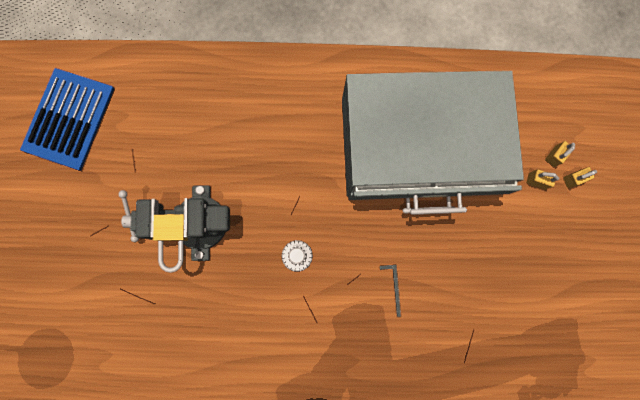

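The top view shows the handle bar at about (435,211), the cabinet front edge at row ~188, the shackle bow at (170,270), the lock at (168,227), the knob at (297,256) and the tool at (397,290).

```bash
python3 - <<'E'
from h import *
W=np.load("top0.npy"); p=cv2.imread("pics/top0.png")
def box(r0,r1,c0,c1,z0,z1):
    S=W[r0:r1,c0:c1].reshape(-1,3); q=(S[:,2]>z0)&(S[:,2]<z1); return S[q]
def rect(S,n):
    r=cv2.minAreaRect((S[:,:2]*1000).astype(np.float32)); print(n,len(S),"med",np.median(S,0).round(4),"rect",np.round(r[0],1),np.round(r[1],1),round(r[2],2)); print(cv2.boxPoints(r).round(0).tolist())
rect(box(60,195,335,530,.14,.17),"cab")
rect(box(197,222,398,472,.10,.15),"handle")
rect(box(200,222,398,472,.112,.15),"handlebar")
rect(box(236,280,150,192,.10,.15),"shackle")
rect(box(210,244,150,186,.10,.16),"lock")
rect(box(240,272,280,314,.01,.06),"knob")
rect(box(262,320,375,405,.003,.03),"tool")
rect(box(185,265,115,240,.10,.2),"vise")
for r in range(206,216): print(r,W[r,410:465:9,2].round(3))
E
```

```text
cab 19411 med [ 0.7678 -0.2302  0.1495] rect [ 767.4 -235.3] [262.6 361.3] 3.38
[[626.0, -63.0], [647.0, -423.0], [909.0, -408.0], [888.0, -47.0]]
handle 378 med [ 0.6027 -0.2411  0.1297] rect [ 612.3 -244.3] [ 34.1 119.4] 1.46
[[594.0, -185.0], [597.0, -304.0], [631.0, -304.0], [628.0, -184.0]]
handlebar 354 med [ 0.6023 -0.2411  0.1298] rect [ 609.2 -244.4] [ 27.7 119.4] 1.67
[[594.0, -185.0], [597.0, -304.0], [625.0, -304.0], [621.0, -184.0]]
shackle 508 med [0.5124 0.3054 0.1196] rect [499.5 311.5] [73.8 94.4] 1.72
[[461.0, 358.0], [464.0, 263.0], [538.0, 265.0], [535.0, 360.0]]
lock 1018 med [0.5544 0.3131 0.1339] rect [556.  317.5] [83.3 69.4] 88.75
[[520.0, 277.0], [590.0, 275.0], [592.0, 358.0], [522.0, 360.0]]
knob 389 med [0.5024 0.0524 0.03  ] rect [505.1  52.1] [62.2 65.7] 24.96
[[463.0, 69.0], [491.0, 9.0], [547.0, 35.0], [519.0, 95.0]]
tool 276 med [ 0.4398 -0.1791  0.0051] rect [ 427.1 -164.7] [130.1  67.6] 0.16
[[362.0, -131.0], [362.0, -199.0], [492.0, -198.0], [492.0, -131.0]]
vise 3332 med [0.5666 0.2891 0.1315] rect [550.1 316.4] [240.4 145.3] 84.33
[[466.0, 204.0], [610.0, 190.0], [634.0, 429.0], [490.0, 443.0]]
206 [-0.001  0.002  0.    -0.003  0.058  0.003 -0.002]
207 [-0.001 -0.001  0.056    nan  0.058  0.126  0.13 ]
208 [0.058 0.06  0.128 0.126 0.133 0.128 0.131]
209 [0.058 0.13  0.127 0.132 0.132 0.131 0.13 ]
210 [0.128 0.132 0.13  0.132 0.13  0.134 0.132]
211 [0.129 0.131 0.132 0.131 0.131 0.131 0.129]
212 [0.124 0.128 0.131 0.128 0.13  0.126 0.001]
213 [-0.002  0.129  0.126  0.005 -0.006 -0.001  0.001]
214 [ 0.001  0.001 -0.    -0.001  0.    -0.001 -0.002]
215 [ 0.001 -0.004  0.001  0.002  0.     0.     0.001]
```

```bash
cat >> h.py <<'E'
def go(pos,ydir,n=1):
    """print tool-frame offset and turn to reach pos, tool down, tool y at world angle ydir (deg, mod 180)"""
    s=robot.state(); q=s["orientation"]; Rc=R.from_quat(np.r_[q[1:],q[0]])
    best=None
    for k in(0,180):
        a=np.radians(ydir+k); y=np.array([np.cos(a),np.sin(a),0]); z=np.array([0,0,-1.]); x=np.cross(y,z)
        t=(Rc.inv()*R.from_matrix(np.c_[x,y,z])).as_rotvec()
        if best is None or np.linalg.norm(t)<np.linalg.norm(best): best=t
    print("clk",round(s["clock"],2),"tcp",s["tool_pos"].round(4),"off",Rc.inv().apply(np.array(pos)-s["tool_pos"]).round(4),"turn",best.round(4),"F",s["force"].round(1),"w",round(s["grip_width"],4),"j",s["joint_positions"].round(2))
E
python3 - <<'E'
from h import *
W=np.load("top0.npy")
S=W[203:218,398:475].reshape(-1,3);S=S[(S[:,2]>.12)&(S[:,2]<.14)]
l=cv2.fitLine(S[:,:2].astype(np.float32),cv2.DIST_HUBER,0,.001,.001).ravel();print("bar",np.degrees(np.arctan2(l[1],l[0])),l[2:],np.percentile(S[:,1],[1,99]))
# cabinet front edge
E=[]
for c in range(360,510):
    r=[r for r in range(150,200) if W[r,c,2]>.144]
    E.append(W[max(r),c,:2])
E=np.array(E,np.float32);l=cv2.fitLine(E,cv2.DIST_HUBER,0,.001,.001).ravel();print("front",np.degrees(np.arctan2(l[1],l[0])),l[2:])
E=[]
for r in range(85,180):
    c=[c for c in range(330,430) if W[r,c,2]>.144]; E.append(W[r,min(c),:2])
E=np.array(E,np.float32);l=cv2.fitLine(E,cv2.DIST_HUBER,0,.001,.001).ravel();print("left",np.degrees(np.arctan2(l[1],l[0])),l[2:])
# shackle
for r in range(240,276,4):
    c=[c for c in range(150,192) if .1<W[r,c,2]<.14]
    if c: print(r,W[r,c[0]].round(4),W[r,c[-1]].round(4),len(c))
V=W[180:275,110:245].reshape(-1,3);print("vise zmax",np.nanpercentile(V[:,2],[90,99,100]))
go([.600,-.244,.248],3.2)
E
```

```text
bar -86.54997 [ 0.6024999  -0.25747958] [-0.30173215 -0.18655071]
front -86.62717 [ 0.64369017 -0.24200565]
left 3.3915682 [ 0.7258294  -0.05770566]
240 [0.5272 0.3403 0.1305] [0.5299 0.2801 0.1027] 34
244 [0.5196 0.3328 0.1208] [0.5207 0.2852 0.1203] 9
248 [0.5113 0.3312 0.1241] [0.5125 0.2854 0.118 ] 9
252 [0.5032 0.3333 0.1165] [0.5043 0.2849 0.1183] 9
256 [0.4949 0.3317 0.1197] [0.4961 0.2846 0.1177] 9
260 [0.4868 0.3316 0.1188] [0.4879 0.285  0.1149] 9
264 [0.4786 0.3314 0.1178] [0.4796 0.2863 0.1163] 10
268 [0.4705 0.3247 0.118 ] [0.4713 0.2916 0.1109] 18
272 [0.4627 0.3121 0.1171] [0.4628 0.305  0.1132] 5
vise zmax [0.13255607 0.13587322 0.13881108]
clk 0.1 tcp [ 0.1154 -0.5118  0.2476] off [ 5.316e-01 -1.546e-01 -2.000e-04] turn [-1.2000e-03 -1.0000e-03 -1.4048e+00] F [-0.4  0.   0.3] w 0.0853 j [-1.35  0.13 -0.04  1.41  0.    1.57]
```

```bash
python3 - <<'E'
import cv2
p=cv2.imread("pics/top0.png")[180:285,110:250]; cv2.imwrite("pics/c1.png",cv2.resize(p,None,fx=5,fy=5,interpolation=cv2.INTER_CUBIC))
E
```

```text
(no output)
```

View pics/c1.png

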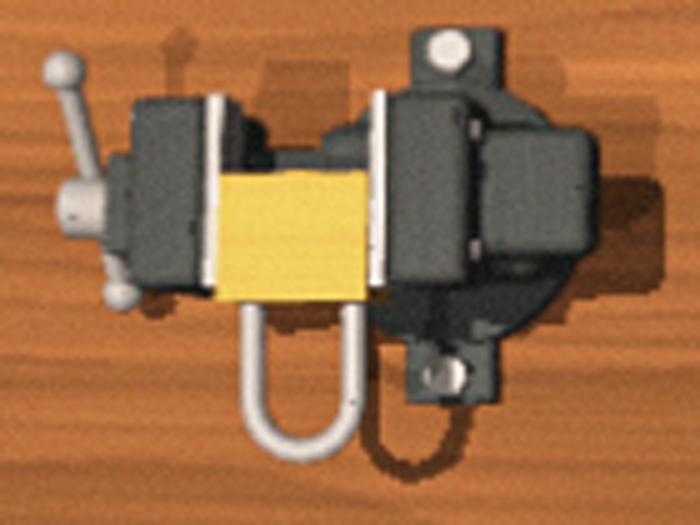

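The crop shows the lock face at row 240 of the top picture and the bow's end at row 272. The bow is a semicircle and about 66 mm of shackle stands out. Now moving above the handle.

Call:
servo_tool(turn=[[0,0,-0.12],[0,0,-0.24],[0,0,-0.36],[0,0,-0.48],[0,0,-0.6]], offset=[[0.04,-0.011,0],[0.08,-0.022,0],[0.12,-0.034,0],[0.16,-0.045,0],[0.2,-0.056,0]], fingers=[0.4,0.4,0.4,0.4,0.4])

```text
clock: 0.52
tool_pos: [0.2994, -0.4122, 0.248]
orientation: [-0.0, 0.916, 0.402, -0.0]
force: [0.5, -0.7, 0.3]
grip_width: 0.0266
gripper_force: 0.0
```

```bash
python3 -c "
from h import *
go([.601,-.244,.248],3.4)"
```

```text
clk 0.52 tcp [ 0.2994 -0.4122  0.248 ] off [0.328  0.1081 0.    ] turn [-4.000e-04 -2.000e-04 -8.031e-01] F [ 0.5 -0.7  0.3] w 0.0266 j [-0.94  0.1  -0.07  1.4  -0.    1.37]
```

Call:
servo_tool(turn=[[0,0,-0.12],[0,0,-0.24],[0,0,-0.36],[0,0,-0.48],[0,0,-0.6]], offset=[[0.038,0.0125,0],[0.076,0.025,0],[0.114,0.0375,0],[0.152,0.05,0],[0.19,0.0625,0]], fingers=[0.4,0.4,0.4,0.4,0.4])

```text
clock: 0.93
tool_pos: [0.4748, -0.3154, 0.248]
orientation: [-0.0, 0.756, 0.655, -0.0]
force: [0.3, -1.1, -0.7]
grip_width: 0.0254
gripper_force: 0.0
```

Call:
servo_tool(turn=[[0,0,-0.1],[0,0,-0.203],[0,0,-0.203],[0,0,-0.203],[0,0,-0.203]], offset=[[0.022,0.029,0],[0.044,0.058,0],[0.066,0.087,0],[0.088,0.1155,0],[0.088,0.1155,0]], fingers=[0.4,0.4,0.4,0.4,0.4])

```text
clock: 1.35
tool_pos: [0.605, -0.2435, 0.2459]
orientation: [-0.001, 0.686, 0.728, 0.001]
force: [-1.0, 0.7, -0.8]
grip_width: 0.0259
gripper_force: 0.0
```

```bash
python3 - <<'E'
from h import *
go([.601,-.244,.248],3.4)
p,d,m=grab("wrist"); cv2.imwrite("pics/w1.png",p); W=cloud(d,m); np.save("w1.npy",W); print(np.array(m["T"]).round(3))
q=(W[...,2]>.118)&(W[...,2]<.138)&(W[...,0]<.62)&(abs(W[...,1]+.244)<.08)
S=W[q]; print(len(S),S.min(0),S.max(0),np.median(S,0))
if len(S)>50:
    l=cv2.fitLine(S[:,:2].astype(np.float32),cv2.DIST_HUBER,0,.001,.001).ravel();print("bar",np.degrees(np.arctan2(l[1],l[0])),l[2:])
E
```

```text
clk 1.35 tcp [ 0.605  -0.2435  0.2459] off [-0.0002 -0.004  -0.0021] turn [-0.0006 -0.0023 -0.0003] F [-1.   0.7 -0.8] w 0.0259 j [-0.38  0.38  0.28  1.47  0.    1.13]
[[ 0.998  0.057  0.016  0.6  ]
 [ 0.059 -0.962 -0.268 -0.175]
 [ 0.     0.268 -0.963  0.372]
 [ 0.     0.     0.     1.   ]]
2334 [ 0.58988786 -0.30262834  0.12572099] [ 0.61998694 -0.18336355  0.13457674] [ 0.59955761 -0.23381731  0.13099295]
bar -86.75429 [ 0.59941643 -0.24034417]
```

View pics/w1.png

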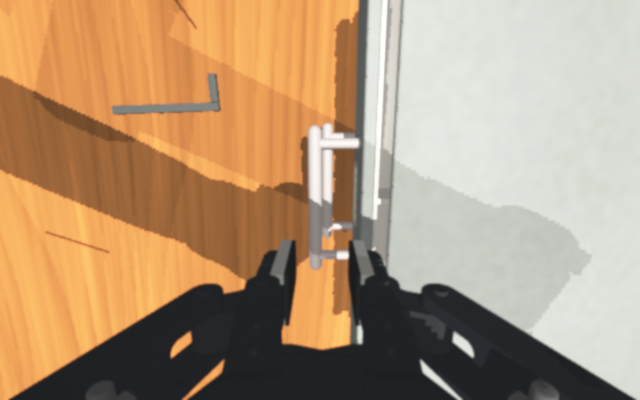

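The picture shows the bar at columns 310–322, with the fingers straddling it slightly to the right. Shifting 5 mm and lowering.

Call:
servo_tool(turn=[[0,0,0],[0,0,0],[0,0,0],[0,0,0],[0,0,0]], offset=[[0,-0.0055,0.03],[0,-0.0055,0.06],[0,-0.0055,0.09],[0,-0.0055,0.121],[0,-0.0055,0.121]], fingers=[0.4,0.4,0.4,0.4,0.4])

```text
clock: 1.82
tool_pos: [0.5911, -0.2466, 0.1206]
orientation: [-0.005, 0.688, 0.726, -0.002]
force: [-0.4, -0.2, -2.0]
grip_width: 0.0256
gripper_force: 0.0
```

Call:
servo_tool(turn=[[0,0,0],[0,0,0],[0,0,0],[0,0,0],[0,0,0]], offset=[[0,0,0],[0,0,0],[0,0,0],[0,0,0],[0,0,0]], fingers=[1,1,1,1,1], grip_force=40)

```text
clock: 2.23
tool_pos: [0.5947, -0.2475, 0.1276]
orientation: [-0.0, 0.688, 0.726, -0.0]
force: [-2.0, -0.6, -10.1]
grip_width: 0.0089
gripper_force: 39.2
```

```bash
python3 -c "
from h import *
go([.5995,-.2435,.125],3.3)"
```

```text
clk 2.23 tcp [ 0.5947 -0.2475  0.1276] off [0.0038 0.005  0.0026] turn [-0.0011  0.0002 -0.0039] F [ -2.   -0.6 -10.1] w 0.0089 j [-0.39  0.37  0.01  1.21 -0.    1.12]
```

Call:
servo_tool(turn=[[0,0,0],[0,0,0],[0,0,0],[0,0,0],[0,0,0]], offset=[[0,-0.015,0],[0,-0.04,0],[0,-0.07,0],[0,-0.1,0],[0,-0.125,0]], fingers=[1,1,1,1,1])

```text
clock: 2.65
tool_pos: [0.4696, -0.2551, 0.1275]
orientation: [0.001, 0.688, 0.726, -0.001]
force: [3.4, -5.9, -14.4]
grip_width: 0.0094
gripper_force: 39.6
```

Call:
servo_tool(turn=[[0,0,0],[0,0,0],[0,0,0],[0,0,0],[0,0,0]], offset=[[0,-0.015,0],[0,-0.025,0],[0,-0.032,0],[0,-0.035,0],[0,-0.035,0]], fingers=[1,1,1,1,1])

```text
clock: 3.07
tool_pos: [0.4403, -0.2569, 0.1278]
orientation: [0.004, 0.688, 0.726, 0.004]
force: [20.4, -2.4, -28.0]
grip_width: 0.0091
gripper_force: 39.5
```

```bash
python3 -c "
from h import *
go([.5947-.1697,-.2475-.0098,.1276],3.3)"
```

```text
clk 3.07 tcp [ 0.4403 -0.2569  0.1278] off [ 0.0004 -0.0153  0.    ] turn [ 0.0112  0.0011 -0.0029] F [ 20.4  -2.4 -28. ] w 0.0091 j [-0.53  0.12 -0.31  1.13  0.01  0.99]
```

```bash
python3 - <<'E'
from h import *
p,d,m=grab("top"); cv2.imwrite("pics/top1.png",p); W=cloud(d,m); np.save("top1.npy",W)
cv2.imwrite("pics/c2.png",cv2.resize(p[60:320,320:560],None,fx=2.3,fy=2.3))
E
```

```text
(no output)
```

View pics/c2.png

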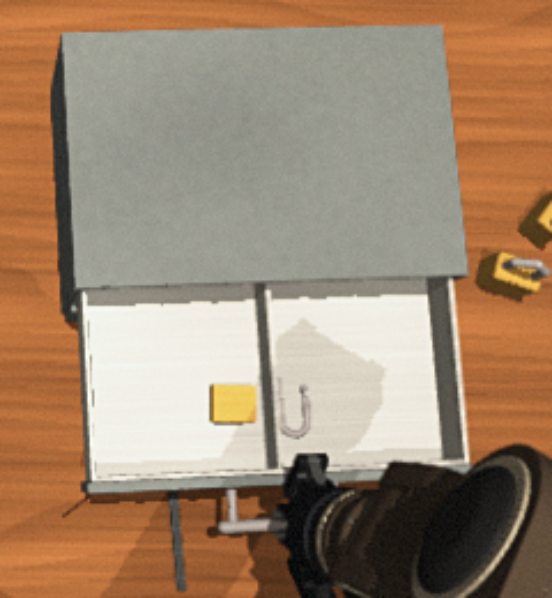

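The drawer is open with the spare in the right-hand (−y) compartment and the small lock in the left one. Checking that the drawer is at its stop.

```bash
python3 - <<'E'
from h import *
W=np.load("top1.npy"); W0=np.load("top0.npy")
for c in (380,400,420,460,490):
    col=W[:,c]; z=col[:,2]
    top=[r for r in range(100,210) if z[r]>.144]
    fl=[r for r in range(185,275) if abs(z[r]-.086)<.008]
    fr=[r for r in range(250,285) if .11<z[r]<.15]
    print(c,"cabedge",col[max(top)].round(3),"floor",col[min(fl)].round(3),col[max(fl)].round(3),"front",[col[r].round(3) for r in (fr[0],fr[-1])] if fr else None)
for c in (370,380,490): print([tuple(W0[r,c,[0,2]].round(3)) for r in range(180,200)])
E
```

```text
380 cabedge [ 0.651 -0.119  0.146] floor [ 0.659 -0.129  0.084] [ 0.486 -0.129  0.086] front [array([ 0.484, -0.125,  0.114]), array([ 0.47 , -0.121,  0.14 ])]
400 cabedge [ 0.653 -0.16   0.148] floor [ 0.66  -0.173  0.087] [ 0.486 -0.171  0.093] front [array([ 0.484, -0.163,  0.131]), array([ 0.473, -0.161,  0.144])]
420 cabedge [ 0.656 -0.202  0.149] floor [ 0.662 -0.218  0.084] [ 0.489 -0.215  0.088] front [array([ 0.487, -0.205,  0.129]), array([ 0.448, -0.205,  0.128])]
460 cabedge [ 0.66  -0.285  0.149] floor [ 0.663 -0.306  0.088] [ 0.507 -0.302  0.091] front None
490 cabedge [ 0.662 -0.35   0.147] floor [ 0.665 -0.375  0.085] [ 0.5   -0.37   0.086] front None
[(np.float64(0.658), np.float64(0.149)), (np.float64(0.656), np.float64(0.15)), (np.float64(0.654), np.float64(0.148)), (np.float64(0.651), np.float64(0.15)), (np.float64(0.65), np.float64(0.148)), (np.float64(0.659), np.float64(0.084)), (np.float64(0.656), np.float64(0.088)), (np.float64(0.654), np.float64(0.087)), (np.float64(0.652), np.float64(0.087)), (np.float64(0.65), np.float64(0.083)), (np.float64(0.64), np.float
[... 1262 characters left out ...]
), np.float64(0.087)), (np.float64(0.67), np.float64(0.085)), (np.float64(0.667), np.float64(0.088)), (np.float64(0.657), np.float64(0.128)), (np.float64(0.652), np.float64(0.145)), (np.float64(0.651), np.float64(0.142)), (np.float64(0.649), np.float64(0.141)), (np.float64(0.646), np.float64(0.144)), (np.float64(0.644), np.float64(0.142)), (np.float64(0.644), np.float64(0.134)), (np.float64(0.644), np.float64(0.117)), (np.float64(0.644), np.float64(0.102)), (np.float64(0.645), np.float64(0.085)), (np.float64(0.657), np.float64(-0.002)), (np.float64(0.654), np.float64(0.001)), (np.float64(0.652), np.float64(-0.0)), (np.float64(0.649), np.float64(0.0)), (np.float64(0.647), np.float64(-0.002))]
```

Call:
servo_tool(turn=[[0,0,0],[0,0,0],[0,0,0]], offset=[[0,-0.003,0],[0,-0.006,0],[0,-0.006,0]], fingers=[1,1,1])

```text
clock: 3.37
tool_pos: [0.4401, -0.2569, 0.1279]
orientation: [0.007, 0.687, 0.727, 0.008]
force: [42.9, -1.0, -40.4]
grip_width: 0.0092
gripper_force: 39.2
```

Call:
servo_tool(turn=[[0,0,0],[0,0,0],[0,0,0],[0,0,0],[0,0,0]], offset=[[0,0.006,0],[0,0.011,0],[0,0.011,0],[0,0.011,0],[0,0.011,0]], fingers=[1,1,0.4,0.4,0.4])

```text
clock: 3.78
tool_pos: [0.4413, -0.2561, 0.1293]
orientation: [0.002, 0.688, 0.726, 0.001]
force: [-0.3, 0.2, 0.1]
grip_width: 0.0255
gripper_force: 0.0
```

Call:
servo_tool(turn=[[0,0,0],[0,0,0],[0,0,0],[0,0,-0.12],[0,0,-0.24]], offset=[[0,0,-0.02],[0,0,-0.055],[0,0,-0.09],[-0.03,0,-0.12],[-0.07,0,-0.12]], fingers=[0.4,0.4,0.4,0,-0.5])

```text
clock: 4.2
tool_pos: [0.446, -0.3256, 0.2564]
orientation: [0.006, 0.592, 0.806, 0.001]
force: [0.5, -0.8, 0.9]
grip_width: 0.049
gripper_force: 0.0
```

```bash
python3 -c "
from h import *
go([.500,.308,.23],90.5)"
```

```text
clk 4.2 tcp [ 0.446  -0.3256  0.2564] off [0.5888 0.2405 0.0228] turn [ 1.2000e-03  1.3600e-02 -1.2763e+00] F [ 0.5 -0.8  0.9] w 0.049 j [-0.63  0.17  0.03  1.42  0.    0.64]
```

Call:
servo_tool(turn=[[0,0,-0.12],[0,0,-0.24],[0,0,-0.36],[0,0,-0.48],[0,0,-0.6]], offset=[[0.037,0.015,0],[0.074,0.03,0],[0.111,0.045,0],[0.148,0.06,0],[0.185,0.075,0]], fingers=[-0.8,-0.8,-0.8,-0.8,-0.8])

```text
clock: 4.62
tool_pos: [0.4622, -0.1257, 0.2488]
orientation: [0.001, 0.33, 0.944, 0.0]
force: [1.3, 0.4, -1.1]
grip_width: 0.0767
gripper_force: 0.0
```

```bash
python3 -c "
from h import *
go([.500,.308,.23],90.5)"
```

```text
clk 4.62 tcp [ 0.4622 -0.1257  0.2488] off [0.2408 0.3627 0.0187] turn [ 0.0007  0.0029 -0.6816] F [ 1.3  0.4 -1.1] w 0.0767 j [-0.27  0.04 -0.14  1.4   0.    0.41]
```

Call:
servo_tool(turn=[[0,0,-0.12],[0,0,-0.24],[0,0,-0.36],[0,0,-0.48],[0,0,-0.6]], offset=[[0.022,0.033,0],[0.044,0.066,0],[0.066,0.1,0],[0.088,0.133,0],[0.11,0.166,0]], fingers=[-0.8,-0.8,-0.8,-0.8,-0.8])

```text
clock: 5.03
tool_pos: [0.4804, 0.0734, 0.2491]
orientation: [0.002, 0.036, 0.999, 0.0]
force: [1.3, -0.2, 0.5]
grip_width: 0.0768
gripper_force: 0.0
```

Call:
servo_tool(turn=[[0,0,-0.04],[0,0,-0.08],[0,0,-0.08],[0,0,-0.08],[0,0,-0.08]], offset=[[0,0.04,0.005],[0,0.08,0.01],[0,0.12,0.015],[-0.001,0.16,0.019],[-0.002,0.19,0.019]], fingers=[-0.8,-0.8,-0.8,-0.8,-0.8])

```text
clock: 5.45
tool_pos: [0.4968, 0.2637, 0.229]
orientation: [0.001, -0.002, 1.0, 0.001]
force: [0.2, -0.4, -0.3]
grip_width: 0.077
gripper_force: 0.0
```

```bash
python3 - <<'E'
from h import *
go([.505,.308,.23],90.5)
p,d,m=grab("wrist"); cv2.imwrite("pics/w2.png",p); W=cloud(d,m); np.save("w2.npy",W)
E
```

```text
clk 5.45 tcp [0.4968 0.2637 0.229 ] off [-0.0084  0.0443 -0.001 ] turn [ 0.0016  0.0013 -0.0041] F [ 0.2 -0.4 -0.3] w 0.077 j [0.49 0.2  0.   1.37 0.   0.48]
```

View pics/w2.png

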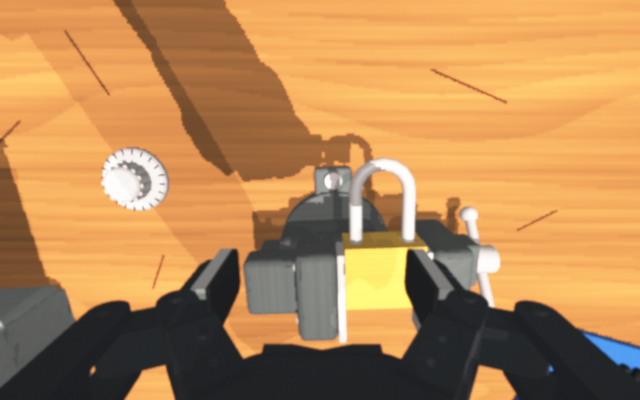

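The shackle legs are at columns ~356 and ~410, rows 160–240, bow at row 162 (image right is +y, up is −x). Fitting from depth.

```bash
python3 - <<'E'
from h import *
W=np.load("w2.npy")
B=W[150:246,335:430]; z=B[...,2]
L=[];Rr=[]
for r in range(185,238,4):
    c=[c for c in range(335,430) if .10<W[r,c,2]<.13]
    if not c: continue
    Y=W[r,c]; m=Y[:,1].mean(); a=Y[Y[:,1]<m];b=Y[Y[:,1]>m]
    print(r,a.mean(0).round(4),b.mean(0).round(4),np.r_[Y[:,1].min(),Y[:,1].max()].round(4),"ztop",a[:,2].max().round(4),b[:,2].max().round(4))
    L.append(a.mean(0));Rr.append(b.mean(0))
L=np.array(L);Rr=np.array(Rr)
for X in(L,Rr): print(np.degrees(np.polyfit(X[:,0],X[:,1],1)[0]))
S=B[(z>.105)&(z<.13)];print("bow min x",np.percentile(S[:,0],[.5,2]),"z med/95",np.percentile(S[:,2],[50,90,95]))
# lock face / top
S=W[236:310,350:405].reshape(-1,3);print("lock top",np.nanmedian(S[:,2]),np.nanmin(S[S[:,2]>.128][:,0]))
go([.505,.308,.23],90.5)
E
```

```text
185 [0.4806 0.2903 0.1198] [0.4806 0.3299 0.1192] [0.2859 0.3355] ztop 0.1213 0.1214
189 [0.4838 0.2896 0.1197] [0.4836 0.3304 0.1197] [0.2852 0.3354] ztop 0.1206 0.1214
193 [0.4869 0.2897 0.1201] [0.4867 0.3305 0.1201] [0.2853 0.3353] ztop 0.1216 0.1218
197 [0.4901 0.2898 0.1201] [0.49   0.3309 0.1198] [0.2853 0.3357] ztop 0.1217 0.1215
201 [0.4933 0.2899 0.12  ] [0.4931 0.331  0.1202] [0.2855 0.3354] ztop 0.1222 0.1226
205 [0.4964 0.29   0.1204] [0.4963 0.3313 0.1202] [0.2855 0.3362] ztop 0.1224 0.1223
209 [0.4997 0.2901 0.1205] [0.4995 0.3315 0.1205] [0.2856 0.3363] ztop 0.1217 0.1221
213 [0.5029 0.2901 0.1208] [0.5028 0.3317 0.1205] [0.2856 0.3368] ztop 0.1227 0.1223
217 [0.5062 0.2902 0.1208] [0.5061 0.3316 0.1205] [0.2857 0.3356] ztop 0.1223 0.1221
221 [0.5095 0.2903 0.1208] [0.5093 0.3312 0.1208] [0.2859 0.3362] ztop 0.1221 0.123
225 [0.5128 0.2904 0.121 ] [0.5126 0.3315 0.1211] [0.2859 0.3363] ztop 0.1228 0.1233
229 [0.5161 0.2907 0.1211] [0.5158 0.3317 0.1214] [0.286  0.3367] ztop 0.1234 0.1231
233 [0.5236 0.2957 0.1106] [0.5233 0.3261 0.1112] [0.2816 0.3428] ztop 0.1236 0.1228
237 [0.525  0.2971 0.1159] [0.5251 0.3319 0.1153] [0.2814 0.3566] ztop 0.1229 0.123
6.864846344095197
-0.556679214477298
bow min x [0.4608727  0.46220449] z med/95 [0.11992253 0.12285771 0.12605855]
lock top 0.13563371765366886 0.4966948508123923
clk 5.5 tcp [0.4974 0.2675 0.2286] off [-0.0079  0.0404 -0.0012] turn [ 0.0042  0.0014 -0.0013] F [ 0.1  2.4 -0.7] w 0.0768 j [0.49 0.2  0.   1.37 0.   0.48]
```

```bash
python3 - <<'E'
from h import *
for f,r,cs,zt in(("w1.npy",(236,320),(265,297),.2459),("w1.npy",(236,320),(348,375),.2459),("w2.npy",(245,320),(195,240),.2288),("w2.npy",(245,320),(405,440),.2288)):
    W=np.load(f)[r[0]:r[1],cs[0]:cs[1]].reshape(-1,3); z=W[:,2]; z=z[z>.18]
    print(f,cs,len(z),"ahead of TCP mm",((zt-np.percentile(z,[0,1,5,20,50]))*1000).round(1))
go([.505,.311,.18],92)
E
```

```text
w1.npy (265, 297) 2201 ahead of TCP mm [ 15.4  12.2   8.2  -1.8 -20. ]
w1.npy (348, 375) 1932 ahead of TCP mm [ 14.9  12.4   8.8  -1.1 -18.6]
w2.npy (195, 240) 2691 ahead of TCP mm [  7.6   4.7   1.4  -6.1 -18.4]
w2.npy (405, 440) 2171 ahead of TCP mm [  6.7   4.4   1.4  -5.  -16.5]
clk 5.5 tcp [0.4974 0.2675 0.2286] off [-0.0078  0.0432  0.0488] turn [ 0.0042  0.0014 -0.0275] F [ 0.1  2.4 -0.7] w 0.0768 j [0.49 0.2  0.   1.37 0.   0.48]
```

Call:
servo_tool(turn=[[0,0,-0.027],[0,0,-0.027],[0,0,-0.027],[0,0,-0.027],[0,0,-0.027]], offset=[[-0.008,0.03,0.01],[-0.008,0.043,0.02],[-0.008,0.043,0.045],[-0.008,0.043,0.06],[-0.008,0.043,0.06]], fingers=[-0.7,-0.7,-0.7,-0.7,-0.7])

```text
clock: 5.92
tool_pos: [0.5034, 0.3029, 0.1653]
orientation: [-0.002, -0.015, 1.0, -0.001]
force: [-0.6, 0.8, 0.0]
grip_width: 0.0725
gripper_force: 0.0
```

```bash
python3 -c "
from h import *
go([.505,.311,.126],92)"
```

```text
clk 5.92 tcp [0.5034 0.3029 0.1653] off [-0.002   0.0081  0.0393] turn [-0.0022 -0.0042 -0.0049] F [-0.6  0.8  0. ] w 0.0725 j [ 0.54  0.26 -0.06  1.26  0.    0.51]
```

Call:
servo_tool(turn=[[0,0,0],[0,0,0],[0,0,0],[0,0,0]], offset=[[0,0.004,0],[0,0.004,0.013],[0,0.004,0.025],[0,0.004,0.025]], fingers=[-0.7,-0.7,-0.7,-0.7])

```text
clock: 6.25
tool_pos: [0.5047, 0.3075, 0.1432]
orientation: [-0.0, -0.015, 1.0, -0.0]
force: [-0.3, -0.9, -0.1]
grip_width: 0.0728
gripper_force: 0.0
```

```bash
python3 -c "
from h import *
go([.505,.311,.126],92)"
```

```text
clk 6.25 tcp [0.5047 0.3075 0.1432] off [-0.0004  0.0035  0.0172] turn [-0.0001 -0.0004 -0.0054] F [-0.3 -0.9 -0.1] w 0.0728 j [ 0.55  0.27 -0.09  1.21  0.    0.52]
```

Call:
servo_tool(turn=[[0,0,-0.005],[0,0,-0.005],[0,0,-0.005],[0,0,-0.005],[0,0,-0.005]], offset=[[0,0.0035,0.006],[0,0.0035,0.012],[0,0.0035,0.017],[0,0.0035,0.017],[0,0.0035,0.017]], fingers=[-0.7,-0.7,-0.7,-0.7,-0.7])

```text
clock: 6.67
tool_pos: [0.5047, 0.3112, 0.1262]
orientation: [-0.0, -0.018, 1.0, -0.0]
force: [0.0, 0.6, -0.0]
grip_width: 0.0727
gripper_force: 0.0
```

Call:
servo_tool(turn=[[0,0,0],[0,0,0],[0,0,0],[0,0,0],[0,0,0]], offset=[[0,0,0],[0,0,0],[0,0,0],[0,0,0],[0,0,0]], fingers=[-0.4,-0.1,0.3,0.6,1], grip_force=60)

```text
clock: 7.08
tool_pos: [0.505, 0.3115, 0.1271]
orientation: [0.0, -0.018, 1.0, 0.0]
force: [-1.6, -0.3, 5.8]
grip_width: 0.0493
gripper_force: 61.3
```

```bash
python3 -c "
from h import *
go([.505,.311,.126],92)"
```

```text
clk 7.08 tcp [0.505  0.3115 0.1271] off [ 0.     -0.0005  0.0011] turn [0.0006 0.0009 0.0003] F [-1.6 -0.3  5.8] w 0.0493 j [ 0.55  0.28 -0.12  1.17  0.    0.52]
```

Call:
servo_tool(turn=[[0,0,0],[0,0,0],[0,0,0],[0,0,0],[0,0,0]], offset=[[0.002,0,0],[0.004,0,0],[0.007,0,0],[0.01,0,0],[0.014,0,0]], fingers=[1,1,1,1,1], grip_force=80)

```text
clock: 7.5
tool_pos: [0.4935, 0.3111, 0.1269]
orientation: [0.003, -0.017, 1.0, 0.0]
force: [6.1, 0.7, -0.7]
grip_width: 0.0487
gripper_force: 82.8
```

Call:
servo_tool(turn=[[0,0,0],[0,0,0],[0,0,0],[0,0,0],[0,0,0]], offset=[[0.006,0,0],[0.014,0,0],[0.022,0,0],[0.03,0,0],[0.036,0,0]], fingers=[1,1,1,1,1])

```text
clock: 7.92
tool_pos: [0.4535, 0.3092, 0.1257]
orientation: [-0.001, -0.018, 1.0, -0.0]
force: [0.7, -1.0, -1.9]
grip_width: 0.0484
gripper_force: 82.9
```

```bash
python3 - <<'E'
from h import *
go([.43,.308,.126],92)
p,d,m=grab("wrist"); cv2.imwrite("pics/w3.png",p); np.save("w3.npy",cloud(d,m))
E
```

```text
clk 7.92 tcp [0.4535 0.3092 0.1257] off [ 0.0235 -0.0003 -0.0002] turn [-0.0008 -0.0016  0.0005] F [ 0.7 -1.  -1.9] w 0.0484 j [ 0.6   0.2  -0.22  1.15  0.    0.56]
```

View pics/w3.png

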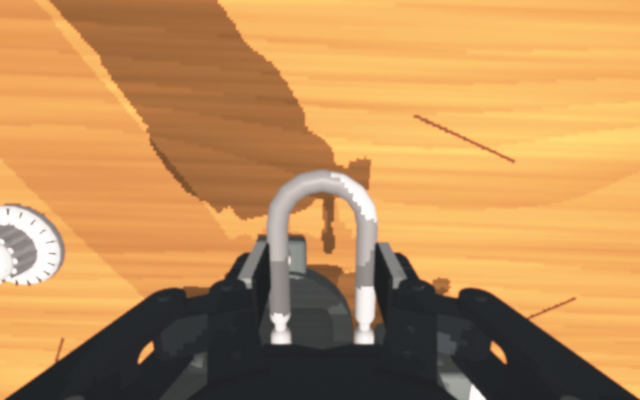

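The shackle is fully out and held squarely (legs at columns 280 and 366, bow at row 172). Lifting and carrying it over.

Call:
servo_tool(turn=[[0,0,0],[0,0,0],[0,0,0],[0,0,0],[0,0,0]], offset=[[0.012,0,0],[0.022,0,-0.005],[0.025,-0.005,-0.035],[0.025,-0.03,-0.07],[0.025,-0.06,-0.1]], fingers=[1,1,1,1,1])

```text
clock: 8.38
tool_pos: [0.4305, 0.2505, 0.2263]
orientation: [-0.0, -0.019, 1.0, 0.0]
force: [1.6, 0.4, -0.1]
grip_width: 0.0485
gripper_force: 83.0
```

```bash
python3 - <<'E'
from h import *
go([.5697,-.345,.235],93.4)
W=np.load("w3.npy")[200:,:].reshape(-1,3); t=np.array([.4535,.3092,.1257])
D=W-t
for a,b in((-15,-8),(-8,0),(0,10),(10,20),(20,30),(30,40),(40,55)):
    q=(D[:,2]>a/1e3)&(D[:,2]<b/1e3)&(abs(D[:,1])<.12)&(D[:,0]<.06)&(D[:,0]>-.08); print(a,b,q.sum(),(np.percentile(D[q],[1,99],axis=0)*1000).round(0).tolist() if q.sum()>9 else None)
# spare extents in cabinet frame
W=np.load("top1.npy"); o=np.array([.489,-.2515]); a=np.radians(3.39); X=np.array([np.cos(a),np.sin(a)]); Y=np.array([-X[1],X[0]])
for r in range(222,256,4): 
    Q=W[r,425:500]; print(r,[(round(1000*float((q[:2]-o)@X)),round(1000*float((q[:2]-o)@Y)),round(1000*float(q[2]))) for q in Q[::3]][:14])
E
```

```text
clk 8.38 tcp [0.4305 0.2505 0.2263] off [-0.1162 -0.6004 -0.0088] turn [ 0.0001 -0.0005 -0.0209] F [ 1.6  0.4 -0.1] w 0.0485 j [ 0.53  0.08 -0.14  1.35  0.    0.49]
-15 -8 1205 [[-32.0, -27.0, -12.0], [37.0, 27.0, -8.0]]
-8 0 5079 [[-32.0, -34.0, -8.0], [40.0, 34.0, -1.0]]
0 10 996 [[-13.0, -38.0, 0.0], [10.0, 37.0, 10.0]]
10 20 1136 [[-13.0, -37.0, 10.0], [10.0, 37.0, 20.0]]
20 30 1343 [[-15.0, -43.0, 20.0], [9.0, 43.0, 30.0]]
30 40 3714 [[-16.0, -55.0, 30.0], [10.0, 55.0, 40.0]]
40 55 11544 [[-19.0, -58.0, 40.0], [12.0, 58.0, 55.0]]
222 [(92, 19, 87), (92, 12, 84), (92, 6, 87), (91, 1, 94), (89, 1, 116), (91, -14, 87), (91, -22, 83), (90, -28, 86), (90, -35, 84), (90, -41, 85), (90, -48, 84), (90, -56, 82), (89, -61, 86), (89, -68, 85)]
226 [(84, 19, 86), (83, 13, 87), (83, 6, 86), (82, 1, 91), (81, 1, 115), (82, -13, 90), (82, -20, 88), (82, -27, 85), (81, -33, 88), (81, -40, 86), (81, -46, 88), (81, -54, 86), (80, -61, 85), (80, -68, 84)]Traceback (most recent call last):
  File "<stdin>", line 10, in <module>
ValueError: cannot convert float NaN to integer
```

Call:
servo_tool(turn=[[0,0,0],[0,0,0],[0,0,0],[0,0,-0.01],[0,0,-0.02]], offset=[[-0.007,-0.039,-0.005],[-0.014,-0.078,-0.01],[-0.021,-0.117,-0.01],[-0.029,-0.156,-0.01],[-0.036,-0.195,-0.01]], fingers=[1,1,1,1,1])

```text
clock: 8.8
tool_pos: [0.4741, 0.0551, 0.2356]
orientation: [0.001, -0.028, 1.0, 0.0]
force: [0.4, -0.0, -1.5]
grip_width: 0.0483
gripper_force: 83.0
```

Call:
servo_tool(turn=[[0,0,0],[0,0,0],[0,0,0],[0,0,0],[0,0,0]], offset=[[-0.007,-0.039,0],[-0.014,-0.078,0],[-0.021,-0.117,0],[-0.029,-0.156,0],[-0.036,-0.195,0]], fingers=[1,1,1,1,1])

```text
clock: 9.22
tool_pos: [0.521, -0.1376, 0.2354]
orientation: [0.0, -0.028, 1.0, 0.0]
force: [0.0, 0.2, -0.7]
grip_width: 0.0485
gripper_force: 83.0
```

Call:
servo_tool(turn=[[0,0,0],[0,0,0],[0,0,0],[0,0,0],[0,0,0]], offset=[[-0.008,-0.039,0],[-0.016,-0.078,0],[-0.024,-0.117,0],[-0.032,-0.156,0],[-0.038,-0.185,0]], fingers=[1,1,1,1,1])

```text
clock: 9.63
tool_pos: [0.5694, -0.3212, 0.2348]
orientation: [-0.0, -0.027, 1.0, -0.0]
force: [-0.5, -0.0, -0.5]
grip_width: 0.0484
gripper_force: 83.0
```

```bash
python3 - <<'E'
from h import *
go([.5697,-.345,.200],93.4)
E
```

```text
clk 9.63 tcp [ 0.5694 -0.3212  0.2348] off [ 0.001  -0.0238  0.0348] turn [-0.0003 -0.0002 -0.0055] F [-0.5 -0.  -0.5] w 0.0484 j [-0.51  0.38  0.26  1.45 -0.   -0.57]
```

Centre over the compartment, then take a wrist look before lowering.

Call:
servo_tool(turn=[[0,0,-0.005],[0,0,-0.005],[0,0,-0.005],[0,0,-0.005],[0,0,-0.005]], offset=[[0.001,-0.012,0],[0.001,-0.023,0.01],[0.001,-0.023,0.025],[0.001,-0.023,0.035],[0.001,-0.023,0.035]], fingers=[1,1,1,1,1])

```text
clock: 10.05
tool_pos: [0.5686, -0.3401, 0.1969]
orientation: [-0.002, -0.03, 1.0, 0.001]
force: [-0.4, 0.0, -2.4]
grip_width: 0.0485
gripper_force: 83.0
```

```bash
python3 - <<'E'
from h import *
go([.5697,-.345,.110],93.4)
p,d,m=grab("wrist"); cv2.imwrite("pics/w4.png",p); W=cloud(d,m); np.save("w4.npy",W)
o=np.array([.489,-.2515]); a=np.radians(3.39); X=np.array([np.cos(a),np.sin(a)]); Y=np.array([-X[1],X[0]])
for u,v in((100,200),(130,230),(320,150),(320,100)):
    q=W[v,u]; print((u,v),q.round(3),((q[:2]-o)@X).round(3),((q[:2]-o)@Y).round(3))
E
```

```text
clk 10.05 tcp [ 0.5686 -0.3401  0.1969] off [-0.0012 -0.0052  0.0869] turn [ 0.003  -0.0038  0.0016] F [-0.4  0.  -2.4] w 0.0485 j [-0.54  0.4   0.2   1.38  0.   -0.6 ]
(100, 200) [ 0.602 -0.572  0.001] 0.093 -0.327
(130, 230) [ 0.634 -0.544  0.001] 0.127 -0.301
(320, 150) [ 0.526 -0.343  0.086] 0.031 -0.094
(320, 100) [ 0.492 -0.345  0.133] -0.003 -0.094
```

View pics/w4.png

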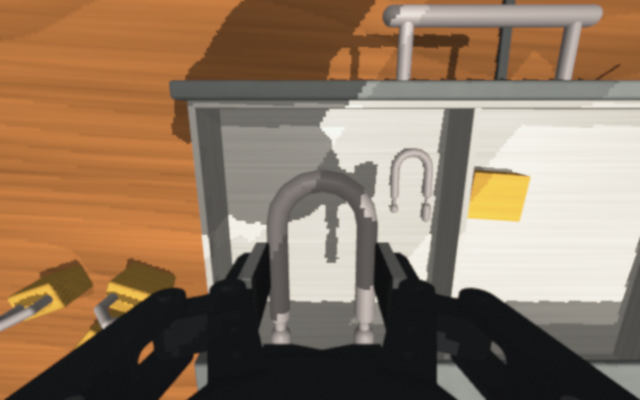

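The carried shackle hangs centred between side wall (column ~215) and the spare (columns 390–432), so the way is clear. Lowering.

Call:
servo_tool(turn=[[0,0,0],[0,0,0],[0,0,0],[0,0,0],[0,0,0]], offset=[[-0.001,-0.006,0.015],[-0.001,-0.006,0.04],[-0.001,-0.006,0.065],[-0.001,-0.006,0.08],[-0.001,-0.006,0.08]], fingers=[1,1,1,1,1])

```text
clock: 10.52
tool_pos: [0.5698, -0.3457, 0.1168]
orientation: [-0.002, -0.031, 1.0, 0.001]
force: [-0.9, 0.8, -2.1]
grip_width: 0.0486
gripper_force: 83.0
```

Call:
servo_tool(turn=[[0,0,0],[0,0,0],[0,0,0],[0,0,0],[0,0,0]], offset=[[0,0,0.002],[0,0,0.005],[0,0,0.008],[0,0,0.009],[0,0,0.009]], fingers=[1,1,1,1,1])

```text
clock: 10.93
tool_pos: [0.5715, -0.3478, 0.1114]
orientation: [0.0, -0.03, 1.0, -0.0]
force: [0.5, 0.8, -1.9]
grip_width: 0.0486
gripper_force: 83.0
```

```bash
python3 - <<'E'
from h import *
go([.5697,-.348,.100],93.4)
E
```

```text
clk 10.93 tcp [ 0.5715 -0.3478  0.1114] off [ 0.0018 -0.0001  0.0114] turn [-0.0005  0.0008  0.0009] F [ 0.5  0.8 -1.9] w 0.0486 j [-0.55  0.43  0.05  1.2   0.   -0.61]
```

Call:
servo_tool(turn=[[0,0,0],[0,0,0],[0,0,0],[0,0,0],[0,0,0]], offset=[[0,0,0.003],[0,0,0.006],[0,0,0.009],[0,0,0.009],[0,0,0.009]], fingers=[1,1,1,1,1])

```text
clock: 11.35
tool_pos: [0.5716, -0.3479, 0.103]
orientation: [0.001, -0.03, 1.0, -0.0]
force: [-0.8, 1.4, 6.7]
grip_width: 0.0481
gripper_force: 84.2
```

Call:
servo_tool(turn=[[0,0,0],[0,0,0],[0,0,0]], offset=[[0,0,0.001],[0,0,0.001],[0,0,0.001]], fingers=[1,1,1])

```text
clock: 11.6
tool_pos: [0.5717, -0.348, 0.1025]
orientation: [0.001, -0.03, 1.0, -0.001]
force: [-1.4, 1.0, 7.5]
grip_width: 0.0484
gripper_force: 84.5
```

Call:
servo_tool(turn=[[0,0,0],[0,0,0],[0,0,0]], offset=[[0,0,0.001],[0,0,0.001],[0,0,0.001]], fingers=[1,1,1])

```text
clock: 11.85
tool_pos: [0.5719, -0.348, 0.1023]
orientation: [0.001, -0.03, 1.0, -0.001]
force: [-1.6, 2.3, 11.3]
grip_width: 0.048
gripper_force: 84.8
```

Call:
servo_tool(turn=[[0,0,0],[0,0,0],[0,0,0],[0,0,0],[0,0,0]], offset=[[0,0,-0.0015],[0,0,-0.0015],[0,0,-0.0015],[0,0,-0.0015],[0,0,-0.0015]], fingers=[1,0.0,-0.2,-0.35,-0.45])

```text
clock: 12.27
tool_pos: [0.5711, -0.3477, 0.101]
orientation: [-0.0, -0.03, 1.0, 0.0]
force: [-0.8, 0.9, 0.8]
grip_width: 0.062
gripper_force: 0.0
```

Call:
servo_tool(turn=[[0,0,0],[0,0,0],[0,0,0],[0,0,0],[0,0,0]], offset=[[0,0,-0.005],[0,0,-0.02],[0,0,-0.05],[0,0,-0.085],[0,0,-0.11]], fingers=[-0.45,-0.45,-0.45,-0.45,-0.45])

```text
clock: 12.68
tool_pos: [0.5712, -0.3478, 0.2139]
orientation: [0.0, -0.03, 1.0, -0.0]
force: [0.3, 0.5, -0.4]
grip_width: 0.0619
gripper_force: 0.0
```

```bash
python3 - <<'E'
from h import *
go([.41,-.256,.21],183.4)
p,d,m=grab("wrist"); W=cloud(d,m); cv2.imwrite("pics/w5.png",p)
E
```

```text
clk 12.68 tcp [ 0.5712 -0.3478  0.2139] off [0.1554 0.1013 0.0037] turn [-1.20e-03  2.00e-04 -1.57e+00] F [ 0.3  0.5 -0.4] w 0.0619 j [-0.55  0.41  0.25  1.41 -0.   -0.61]
```

View pics/w5.png

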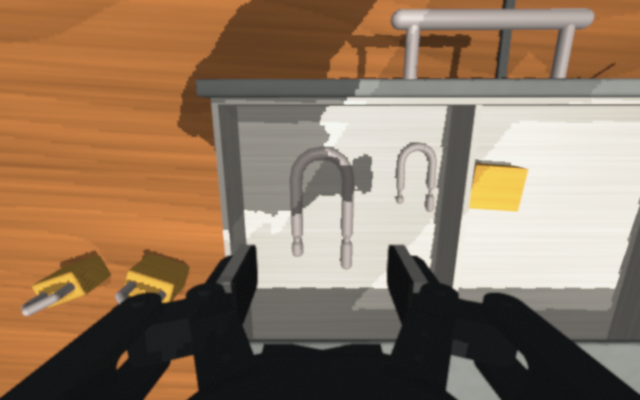

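The shackle lies flat in the compartment beside the spare (legs at columns 297 and 347, spare at 400–435). Going in front of the handle with closed fingers.

Call:
servo_tool(turn=[[0,0,0],[0,0,0],[0,0,0],[0,0,0],[0,0,0]], offset=[[0.034,0.02,0],[0.068,0.04,0],[0.102,0.062,0],[0.136,0.083,0],[0.165,0.1,0]], fingers=[0.5,1,1,1,1], grip_force=30)

```text
clock: 13.15
tool_pos: [0.3982, -0.2564, 0.2109]
orientation: [-0.0, -0.03, 1.0, 0.0]
force: [0.1, 0.4, 0.8]
grip_width: 0.0011
gripper_force: 0.0
```

Call:
servo_tool(turn=[[0,0,0],[0,0,0],[0,0,0],[0,0,0],[0,0,0]], offset=[[0,0,0],[0,0,0.03],[0,0,0.06],[0,0,0.09],[0,0,0.09]], fingers=[1,1,1,1,1])

```text
clock: 13.57
tool_pos: [0.3978, -0.2561, 0.1162]
orientation: [-0.003, -0.03, 1.0, 0.002]
force: [-0.2, 0.2, -0.5]
grip_width: -0.0003
gripper_force: 0.0
```

```bash
python3 - <<'E'
from h import *
go([.593,-.2445,.122],93.4)
E
```

```text
clk 13.57 tcp [ 0.3978 -0.2561  0.1162] off [-1.955e-01 -1.000e-04 -7.200e-03] turn [ 0.0049 -0.0068  0.0008] F [-0.2  0.2 -0.5] w -0.0003 j [-0.57  0.07 -0.39  1.12 -0.   -0.63]
```

Call:
servo_tool(turn=[[0,0,0],[0,0,0],[0,0,0],[0,0,0],[0,0,0]], offset=[[-0.015,0,0],[-0.025,0,0],[-0.033,0,0],[-0.043,0,0],[-0.055,0,0]], fingers=[1,1,1,1,1])

```text
clock: 13.98
tool_pos: [0.457, -0.2549, 0.1226]
orientation: [0.001, -0.03, 1.0, -0.001]
force: [-1.8, -0.9, 2.3]
grip_width: 0.0003
gripper_force: 1.3
```

Call:
servo_tool(turn=[[0,0,0],[0,0,0],[0,0,0],[0,0,0],[0,0,0]], offset=[[-0.015,0,0],[-0.032,0,0],[-0.05,0,0],[-0.068,0,0],[-0.085,0,0]], fingers=[1,1,1,1,1])

```text
clock: 14.4
tool_pos: [0.5425, -0.2495, 0.1222]
orientation: [0.001, -0.03, 1.0, -0.001]
force: [-2.3, -1.3, 2.0]
grip_width: -0.0
gripper_force: 1.4
```

Call:
servo_tool(turn=[[0,0,0],[0,0,0],[0,0,0],[0,0,0],[0,0,0]], offset=[[-0.012,0,0],[-0.022,0,0],[-0.03,0,0],[-0.036,0,0],[-0.04,0,0]], fingers=[1,1,1,1,1])

```text
clock: 14.82
tool_pos: [0.581, -0.2468, 0.1214]
orientation: [0.0, -0.03, 1.0, 0.0]
force: [-2.0, -0.6, 2.9]
grip_width: 0.0001
gripper_force: 1.2
```

```bash
python3 - <<'E'
from h import *
go([.593,-.2445,.122],93.4)
E
```

```text
clk 14.82 tcp [ 0.581  -0.2468  0.1214] off [-0.0121  0.0016 -0.0006] turn [0.0001 0.0002 0.0011] F [-2.  -0.6  2.9] w 0.0001 j [-0.4   0.35 -0.03  1.19  0.   -0.46]
```

Creep to the shut stop, watching the force.

Call:
servo_tool(turn=[[0,0,0],[0,0,0],[0,0,0],[0,0,0],[0,0,0]], offset=[[-0.003,0,0],[-0.006,0,0],[-0.009,0,0],[-0.011,0,0],[-0.011,0,0]], fingers=[1,1,1,1,1])

```text
clock: 15.23
tool_pos: [0.5915, -0.2463, 0.1213]
orientation: [0.0, -0.03, 1.0, 0.0]
force: [-0.1, 0.3, 0.4]
grip_width: 0.0
gripper_force: 0.0
```

Call:
servo_tool(turn=[[0,0,0],[0,0,0],[0,0,0]], offset=[[-0.002,0,0],[-0.004,0,0],[-0.004,0,0]], fingers=[1,1,1])

```text
clock: 15.48
tool_pos: [0.5939, -0.2462, 0.1212]
orientation: [-0.001, -0.03, 1.0, -0.0]
force: [-5.9, 0.6, 2.7]
grip_width: 0.0002
gripper_force: 3.2
```

Call:
servo_tool(turn=[[0,0,0],[0,0,0],[0,0,0]], offset=[[-0.002,0,0],[-0.004,0,0],[-0.004,0,0]], fingers=[1,1,1])

```text
clock: 15.73
tool_pos: [0.5942, -0.2462, 0.1212]
orientation: [-0.005, -0.029, 1.0, -0.0]
force: [-20.6, -0.9, 9.7]
grip_width: -0.0001
gripper_force: 10.2
```

At the shut stop. Backing off, lifting, and checking.

Call:
servo_tool(turn=[[0,0,0],[0,0,0],[0,0,0],[0,0,0],[0,0,0]], offset=[[0.01,0,0],[0.03,0,0],[0.05,0,-0.02],[0.06,0,-0.06],[0.06,0,-0.09]], fingers=[1,1,1,1,1])

```text
clock: 16.15
tool_pos: [0.5373, -0.2494, 0.2131]
orientation: [-0.0, -0.03, 1.0, 0.0]
force: [0.5, -0.8, 1.2]
grip_width: -0.0
gripper_force: 0.0
```

Call:
servo_tool(turn=[[0,0,0],[0,0,0],[0,0,0],[0,0,0],[0,0,0]], offset=[[0.03,0,0],[0.06,0,0],[0.1,0,0],[0.13,0,0],[0.13,0,0]], fingers=[1,1,1,1,1])

```text
clock: 16.57
tool_pos: [0.4054, -0.2571, 0.2122]
orientation: [-0.0, -0.029, 1.0, -0.0]
force: [1.5, 0.3, 0.5]
grip_width: 0.0
gripper_force: 0.0
```

```bash
python3 - <<'E'
from h import *
go([.593,-.2445,.122],93.4)
p,d,m=grab("top"); W=cloud(d,m)
for c in (370,380,490): print([tuple(W[r,c,[0,2]].round(3).tolist()) for r in range(178,197)])
cv2.imwrite("pics/top9.png",p)
E
```

```text
clk 16.57 tcp [ 0.4054 -0.2571  0.2122] off [-0.188   0.0018  0.0901] turn [-0.0006 -0.0002 -0.0016] F [1.5 0.3 0.5] w 0.0 j [-0.56  0.04 -0.21  1.32 -0.   -0.62]
[(0.662, 0.147), (0.66, 0.148), (0.657, 0.151), (0.656, 0.148), (0.653, 0.15), (0.651, 0.151), (0.649, 0.15), (0.651, 0.132), (0.646, 0.143), (0.645, 0.14), (0.642, 0.143), (0.64, 0.143), (0.639, 0.139), (0.639, 0.125), (0.639, 0.11), (0.639, 0.097), (0.641, 0.074), (0.639, 0.068), (0.64, 0.052)]
[(0.662, 0.151), (0.66, 0.153), (0.658, 0.149), (0.656, 0.15), (0.654, 0.148), (0.652, 0.15), (0.651, 0.146), (0.649, 0.142), (0.647, 0.142), (0.645, 0.145), (0.643, 0.144), (0.641, 0.144), (0.64, 0.133), (0.64, 0.12), (0.64, 0.107), (0.64, 0.092), (0.641, 0.074), (0.641, 0.063), (0.641, 0.048)]
[(0.668, 0.151), (0.666, 0.15), (0.664, 0.151), (0.663, 0.146), (0.661, 0.141), (0.659, 0.143), (0.657, 0.143), (0.654, 0.145), (0.654, 0.133), (0.655, 0.116), (0.655, 0.105), (0.656, 0.087), (0.656, 0.072), (0.656, 0.059), (0.657, 0.041), (0.657, 0.027), (0.659, 0.001), (0.657, -0.003), (0.654, -0.002)]
```

View pics/top9.png

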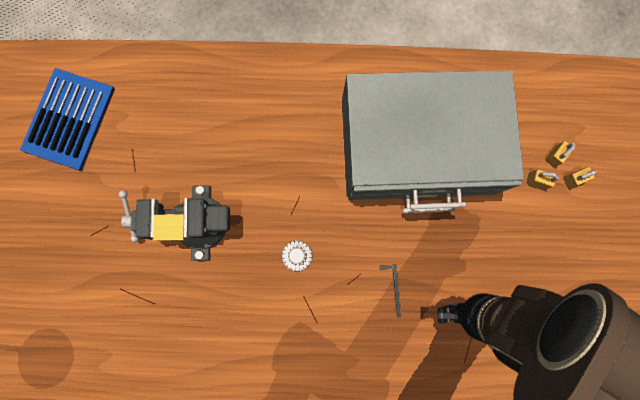

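The drawer front is flush with the lower drawer (x ≈ 0.640 top to bottom), and the knob (297,256) and tension tool (397,290) are where they started. Handing in.

```bash
python3 -c "
from rig import robot
print(robot.hand_in())"
```

```text
the job is handed in; nothing more can be done
None
```

I pulled the top drawer to its stop, drew the shackle out, set it flat beside the spare and pushed the drawer shut. The job was handed in at about 17 s, with the lower drawer, knob and tension tool where they started.

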